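# Clear the vat and find the full pigment tin

## Robot

A 6-joint arm with a two-finger parallel gripper is mounted at the origin on the work surface. World frame = base frame: x ahead of the robot, y to its left, z up, the work surface at z = 0. Lengths are in m, angles in rad, forces in N, time in s.
With the tool pointing down it reaches from about 0.375 to 0.925 m from the base axis. Payload 5.7 kg.
Tool frame: the origin (TCP) lies on the centre line of the jaws, within the pads' length; the fingertips stand 14 mm ahead of it and the grasp point (between the pads) lies 5 mm behind it; z points along the fingers, y is the line along which they close (so a half turn about z gives the same grasp; the last joint's range is limited). The gripper opens to 85 mm and grips with 20 to 120 N. Pads are 22 mm wide; open, the fingers measure 114 mm over their backs; the gripper's body (76 mm by 85 mm) begins 54 mm behind the grasp point. The pads swing forward as they close: fully open they stand 13 mm farther back than shut.
Start: joints at [1.185, 0.359, 1.51, -0, 1.272, -0.115], TCP at [0.16, 0.578, 0.211] pointing down, gripper open.
Joint ranges: [-2.97, 2.97], [-1.01, 2.36], [0.21, 2.38], [-0.96, 4.11], [0.2, 2.71], [-2.98, 2.98]. Speed limits (rad/s): [2.39, 2.39, 3.14, 3.14, 3.14, 3.14].

## Interface

Orientations are given as a unit quaternion [x, y, z, w].
In Python, from workcell import robot, read_camera, workorder gives the robot as it stands.
- The arm moves only by the tool send_rows, never from a script. Its argument "deltas" is a list that holds one entry, the list of rows, each a list of 6 numbers: the shift along the tool's x, y, z in cm, then the turn, a rotation vector about the tool's x, y, z in degrees. In form: [[[dx, dy, dz, wx, wy, wz], ...]]. A call has 1 to 20 rows; each row shifts and turns the commanded pose from where the row before left it, along the tool's axes as they then stand; what a row does not reach is not made up. A row lasts 1/12 s, in which the tool goes at most 41.7 mm and 7.16 degrees, less where a joint would pass 70% of its speed; a pose out of reach is approached as far as the arm can. A call is refused whole if a number of a shift passes 4.17 or a number of a turn 7.16, either way. A call with a gripper value outside its range is refused whole. "fingers" is the finger opening in cm, from 0 to 8.54, set as the call begins (left out, the last holds). The fingers move at their own pace and stop on an object; "force" is the grip in N (left out, the last holds). Time passes only in rows, so rows that do not move let the fingers close. It gives the time, the measured TCP pose, the force, the opening and the grip force at its end, in the units of the state.
- robot.get_state(): the state, without advancing time (a new reading comes with each control period).
- read_camera(name): name is "scene" or "top"; returns a dict with "frame" (384x512x3 uint8, red, green, blue), "intrinsics" (3x3 intrinsics, pixels), "T" (4x4, takes a point from camera to world coordinates). Camera axes: x right, y up, looking along -z (the intrinsics and any distortion apply to the point x, -y, -z); pixel columns grow to the right and rows downward; lengths in m; the calibration is good to about 2 mm. A picture is of the moment at which its call begins. There is no depth.
- workorder.job_done(): hands the job in; it is judged then, once.
The state is a dict: "time_s": time; "joints": joint angles; "joint_velocities": joint speeds; "tau": joint torques, N m; "tool_pos": TCP position; "tcp_rot": TCP orientation; "contact_force": force on the tool from outside, world axes, zero at the start; "ft_torque": the same for the moment, N m; "finger_gap": finger opening in m; "grip_force": force on a finger pad.
Only numpy, scipy, OpenCV 4.12 (cv2) and the standard library are available. Lean on these libraries where they do the work, as an engineer would, in place of code of your own. Each camera call takes 0.05 s, during which the arm holds its last target. There are 200 camera calls.

## Task

Get the vat ready to be tinted: first lift out the wire draining basket standing in the white vat, hang it by its handle on the empty hook of the drip stand and let go of it. Then heft the three closed pigment tins one at a time, from left to right as the robot sees them, lifting each clear of the tray and standing any you do not keep back upright on the tray. Finish while holding the heaviest tin upright over the middle of the vat, well above the rim; do not put it down or let go, and leave everything else on the table where it is.

Things in the scene. Friction and masses are not known exactly. Their poses are not given: they have to be found in the camera images.
- vat: white plastic wash-up pan, empty but for the basket, fixed; 310 mm along its x, 260 mm along its y, 115 mm high over all, floor 5 mm thick, walls flaring outward; origin at the centre of its underside, on the table
- basket: round wire draining basket with a fixed (rigid) stirrup handle, 0.18 to 0.27 kg; bowl 86 mm wide at the bottom, 110 mm at its rim, 72 mm deep; the handle stands over the middle of the bowl in the basket's yz plane, over all 160 mm tall; origin at the centre of its underside, z up; it starts upright on the vat's floor
- basket_grip (a point): middle of the blue top bar of the basket's handle, 155 mm above the basket's underside; the bar is 10 mm thick, straight along the basket's y for 43 mm either side of this point, with 75 mm of free space between it and the bowl's rim
- stand: fixed drip stand: grey dish 170 mm wide on the table with a thin steel post, 272 mm tall, and a hook on each side of the post's top; origin at the foot of the post; the empty hook (red-coated) points along the stand's -x, the small one on its +x side already carries a wooden brush
- hook_seat (a point): lowest point on top of the empty hook's 8 mm red-coated wire, where a hanging handle comes to rest, 80 mm in front of the post (along the stand's -x) and 259 mm above the table; the wire runs in the stand's xz plane: from the seat it rises to the upturned tip, 30 mm farther along the stand's -x and 28 mm higher than the seat, and back towards the post it rises 15 mm. The handle's bar hangs across it, along the stand's y
- tray: fixed grey pigment tray, 96 mm along its x, 264 mm along its y, floor 4 mm thick, lip 12 mm high; origin at the centre of its underside; the tins stand on it in a row along its y, about 82 mm apart, left to right from +y to -y
- tin_left: identical closed square pigment tin (56 x 56 mm, 98 mm tall, plain metal with a blue band, round press lid on top); upright; origin at the centre of its underside, z up, x and y along its sides. A full tin weighs 0.45 to 0.6 kg, the other two 0.17 to 0.26 kg each; nothing on the outside shows which is full. Its contents can shift by 2 mm inside. Take it by two opposite sides. It is the left-hand one of the three, seen from the robot
- tin_middle: identical closed square pigment tin (56 x 56 mm, 98 mm tall, plain metal with a blue band, round press lid on top); upright; origin at the centre of its underside, z up, x and y along its sides. A full tin weighs 0.45 to 0.6 kg, the other two 0.17 to 0.26 kg each; nothing on the outside shows which is full. Its contents can shift by 2 mm inside. Take it by two opposite sides. It is the middle one of the three, seen from the robot
- tin_right: identical closed square pigment tin (56 x 56 mm, 98 mm tall, plain metal with a blue band, round press lid on top); upright; origin at the centre of its underside, z up, x and y along its sides. A full tin weighs 0.45 to 0.6 kg, the other two 0.17 to 0.26 kg each; nothing on the outside shows which is full. Its contents can shift by 2 mm inside. Take it by two opposite sides. It is the right-hand one of the three, seen from the robot
- travel_mug: bystander: black lidded travel mug, 76 mm wide with a side handle, 196 mm tall; origin at the centre of its underside
- tumbler: bystander: steel tumbler with a green straw, 86 mm wide, 173 mm tall (straw to 230 mm); origin at the centre of its underside
- glass_jug: bystander: glass measuring jug, 92 mm wide with a side handle, 75 mm tall; origin at the centre of its underside
- sprayer: bystander: white spray bottle with a blue head, 64 mm wide, 196 mm tall; origin at the centre of its underside
- sponge: bystander: yellow sponge, 110 x 70 x 32 mm; origin at the centre of its underside
Not all that is in view belongs to the job. What is shaped like the tin_left but purple or yellow is not meant.

How it is judged:
On the way, in this order (a step that is already met when the one before it is completed fails the run):
1. the basket hangs on the stand's empty hook by its handle, released (distance between basket_grip and hook_seat below 0.035 m and contact force between basket and stand above 1 N and contact force between basket and the fingers below 0.1 N and angle between basket's own z axis and vertical below 0.35 rad and linear speed of basket below 0.3 m/s), for 0.3 s.
2. the left tin is lifted clear of the tray in the fingers, the other two standing on the tray (height (world z) of tin_left above 0.019 m and contact force between tin_left and the fingers above 0.5 N and contact force between tin_left and tray below 0.1 N and contact force between each of tin_middle, tin_right and tray above 0.5 N and angle between each of tin_middle, tin_right's own z axis and vertical below 0.1 rad and contact force between each of tin_middle, tin_right and the fingers below 0.1 N), for 0.2 s.
3. the middle tin is lifted clear of the tray in the fingers, the other two standing on the tray (height (world z) of tin_middle above 0.019 m and contact force between tin_middle and the fingers above 0.5 N and contact force between tin_middle and tray below 0.1 N and contact force between each of tin_left, tin_right and tray above 0.5 N and angle between each of tin_left, tin_right's own z axis and vertical below 0.1 rad and contact force between each of tin_left, tin_right and the fingers below 0.1 N), for 0.2 s.
4. the right tin is lifted clear of the tray in the fingers, the other two standing on the tray (height (world z) of tin_right above 0.019 m and contact force between tin_right and the fingers above 0.5 N and contact force between tin_right and tray below 0.1 N and contact force between each of tin_left, tin_middle and tray above 0.5 N and angle between each of tin_left, tin_middle's own z axis and vertical below 0.1 rad and contact force between each of tin_left, tin_middle and the fingers below 0.1 N), for 0.2 s.
At the end, for the whole second after the job is handed in: Basket hangs released: bar middle within 35 mm of hook seat, tilt under 20 deg. The heaviest tin is held still by the fingers alone, tilt under 17 deg, underside 130 mm or more above the table, within 80 mm of the vat's centre in plan; the two light tins (under 3.5 N) stand released on the tray (distance between basket_grip and hook_seat below 0.035 m and contact force between basket and stand above 1 N and contact force between basket and the fingers below 0.1 N and angle between basket's own z axis and vertical below 0.35 rad and linear speed of basket below 0.05 m/s and ((height (world z) of tin_left above 0.13 m and horizontal distance between tin_left and vat below 0.08 m and angle between tin_left's own z axis and vertical below 0.3 rad and contact force between tin_left and the fingers above 1 N and contact force between tin_left and vat below 0.1 N and linear speed of tin_left below 0.03 m/s and contact force between tin_middle and tray between 0.5 and 3.5 N and angle between each of tin_middle, tin_right's own z axis and vertical below 0.1 rad and contact force between each of tin_middle, tin_right and the fingers below 0.1 N and linear speed of each of tin_middle, tin_right below 0.02 m/s and contact force between tin_right and tray between 0.5 and 3.5 N) or (height (world z) of tin_middle above 0.13 m and horizontal distance between tin_middle and vat below 0.08 m and angle between tin_middle's own z axis and vertical below 0.3 rad and contact force between tin_middle and the fingers above 1 N and contact force between tin_middle and vat below 0.1 N and linear speed of tin_middle below 0.03 m/s and contact force between tin_left and tray between 0.5 and 3.5 N and angle between each of tin_left, tin_right's own z axis and vertical below 0.1 rad and contact force between each of tin_left, tin_right and the fingers below 0.1 N and linear speed of each of tin_left, tin_right below 0.02 m/s and contact force between tin_right and tray between 0.5 and 3.5 N) or (height (world z) of tin_right above 0.13 m and horizontal distance between tin_right and vat below 0.08 m and angle between tin_right's own z axis and vertical below 0.3 rad and contact force between tin_right and the fingers above 1 N and contact force between tin_right and vat below 0.1 N and linear speed of tin_right below 0.03 m/s and contact force between tin_left and tray between 0.5 and 3.5 N and angle between each of tin_left, tin_middle's own z axis and vertical below 0.1 rad and contact force between each of tin_left, tin_middle and the fingers below 0.1 N and linear speed of each of tin_left, tin_middle below 0.02 m/s and contact force between tin_middle and tray between 0.5 and 3.5 N))); the arm keeps its last pose, push and grip.
It fails at once if a tin is tipped over (angle between any of tin_left, tin_middle, tin_right's own z axis and vertical above 0.7 rad).
It fails at once if another thing on the table is disturbed (moved more than 30 mm) (distance of any of travel_mug, tumbler, glass_jug, sprayer, sponge from where it was at the start of the episode above 0.03 m).
It also fails if it takes over 72 s, if anything falls off the work surface, if the arm or the gripper's body presses on something with over 40 N, if the wrist force passes 120 N, or if a joint passes its speed limit or range.

## Working session

There is one attempt and no reset: what is moved stays moved. The work goes in short steps, Python scripts to look and compute and a tool call to move; the robot and the scene stay as the last step left them, time stands still between calls to the robot, and variables do not carry over. Pictures are saved under pics/ and viewed, at most 10 in all, crops included, and the job is handed in when it is done.

Besides the shell and the picture viewer there is one more tool, called after "Call:" as name(argument=value, ...) on one line, values as JSON. send_rows: Moves the arm, as the interface text tells. Its arguments: {"type":"object","properties":{"deltas":{"type":"array","items":{"type":"array","items":{"type":"array","items":{"type":"number"}}}},"fingers":{"type":"number"},"force":{"type":"number"}},"required":["deltas"]}

```bash
mkdir -p pics
cat > h.py <<'E'
import numpy as np, cv2
from workcell import robot, read_camera, workorder
def cam(n,f):
    c=read_camera(n); np.savez(f'pics/{f}.npz',K=c['intrinsics'],T=c['T'],frame=c['frame'])
    return c
def save(f,img,s=1.0):
    cv2.imwrite(f'pics/{f}.png',cv2.resize(img[:,:,::-1],None,fx=s,fy=s,interpolation=cv2.INTER_CUBIC))
def ray(f,u,v,z):
    c=np.load(f'pics/{f}.npz');K,T=c['K'],c['T']
    d=np.linalg.solve(K,[u,v,1]);d=T[:3,:3]@np.array([d[0],-d[1],-d[2]]);o=T[:3,3]
    return o+d*(z-o[2])/d[2]
def proj(f,p):
    c=np.load(f'pics/{f}.npz');K,T=c['K'],c['T']
    q=T[:3,:3].T@(np.array(p)-T[:3,3]);q=K@np.array([q[0],-q[1],-q[2]]);return q[:2]/q[2]
E
python3 - <<'E'
from h import *
for n in('scene','top'):
    c=cam(n,n+'0'); save(n+'0',c['frame'],1.5); print(n,c.keys(),c['intrinsics'].round(1).tolist(),c['T'].round(3).tolist())
print(robot.get_state())
E
```

```text
scene dict_keys(['frame', 'intrinsics', 'T']) [[431.7, 0.0, 246.8], [0.0, 431.7, 189.6], [0.0, 0.0, 1.0]] [[-0.238, -0.805, 0.544, 1.292], [0.971, -0.197, 0.133, 0.222], [0.0, 0.56, 0.828, 1.368], [0.0, 0.0, 0.0, 1.0]]
top dict_keys(['frame', 'intrinsics', 'T']) [[477.2, 0.0, 258.2], [0.0, 477.2, 187.7], [0.0, 0.0, 1.0]] [[0.022, 0.997, -0.068, 0.377], [-1.0, 0.023, 0.006, 0.036], [0.008, 0.068, 0.998, 1.72], [0.0, 0.0, 0.0, 1.0]]
{'time_s': 0.1, 'joints': array([ 1.18485811e+00,  3.59452970e-01,  1.51133665e+00,  2.27850423e-05,
        1.27250424e+00, -1.15120653e-01]), 'joint_velocities': array([ 5.11182437e-04, -4.04999431e-04, -8.54369317e-04,  6.04531946e-05,
        1.68751960e-03, -1.50360690e-03]), 'tau': array([ 4.23711781e-04, -5.28651094e+01, -2.79351550e+01,  1.03781329e-05,
        5.01905088e-03, -5.69401720e-06]), 'tool_pos': array([0.16027474, 0.57751843, 0.21022103]), 'tcp_rot': array([ 1.34998640e-01,  9.90845419e-01, -8.21350600e-04, -2.21425897e-04]), 'contact_force': array([-0.17595443, -0.43282091, -0.46691864]), 'ft_torque': array([0.01003096, 0.01755771, 0.05402016]), 'grip_force': 0.0, 'finger_gap': 0.08549509613972744}
```

View pics/scene0.png

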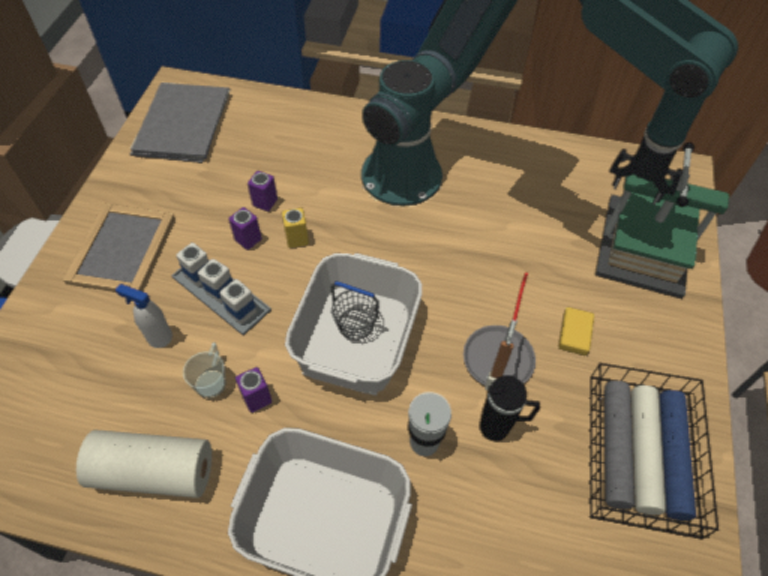

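View pics/top0.png

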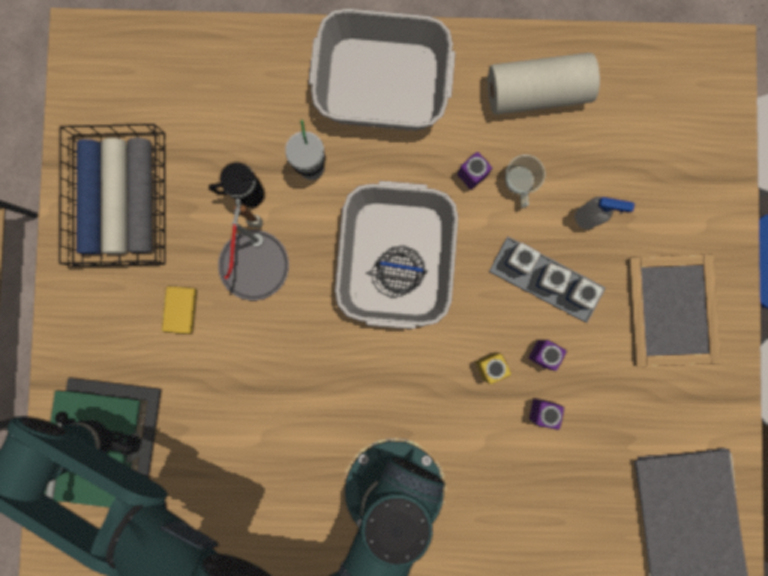

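Two pans are in view. The one at top (398,256) holds the basket, so it is the vat; the one at (385,70) is empty. The three metal tins on the tray at top (524,258), (556,277), (588,293) fit the description. The purple ones at (475,170), (548,355), (548,414) and the yellow one at (495,368) are decoys. I'll confirm this in enlarged crops.

Run:
```python
from h import *
t=np.load('pics/top0.npz')['frame'];s=np.load('pics/scene0.npz')['frame']
R=lambda a,x0,y0,w,h,sx:cv2.resize(a[y0:y0+h,x0:x0+w],(int(w*sx),int(h*sx)),interpolation=cv2.INTER_CUBIC)
# each 400x300 from 80x60 (x5) / 100x75 (x4)
a=np.vstack([np.hstack([R(t,130,115,80,100,4),R(s,300,170,80,100,4)])]);save('stand',a)
b=np.vstack([np.hstack([R(t,220,120,90,100,4),R(t,320,150,90,100,4)])]);save('tt',b)
b=np.vstack([np.hstack([R(s,190,165,95,100,4),R(s,105,150,95,100,4)])]);save('ss',b)
```

```text
(no output)
```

View pics/stand.png

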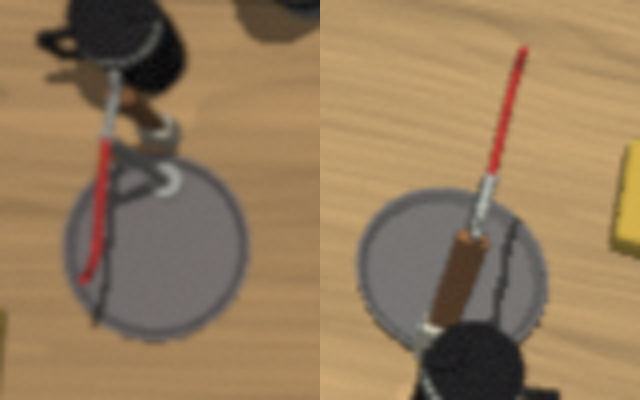

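View pics/tt.png

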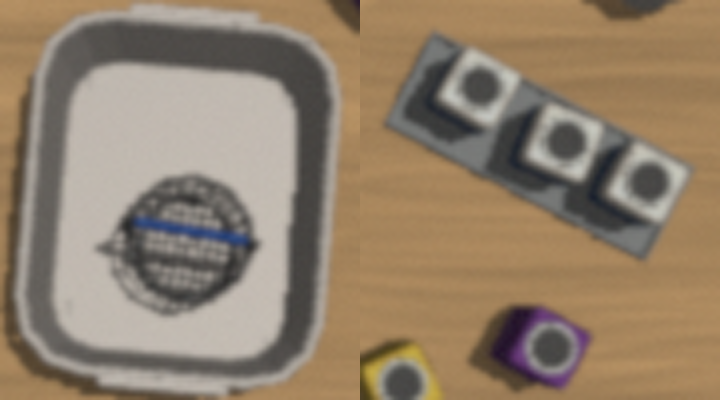

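View pics/ss.png

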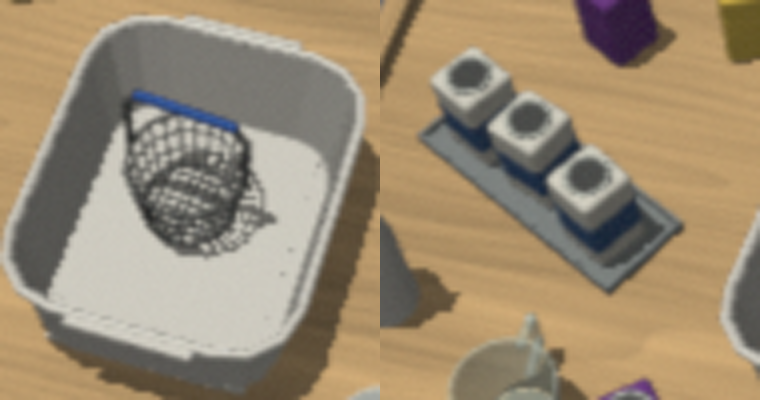

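The crops confirm it. In the stand crop the red hook runs from top px (157,150) to its tip (151,185), with the scene tip at (351,182). The blue bar runs from top (254.5,176) to (282,180). The tins on the tray are metal with a blue band.

Run:
```python
from h import *
T=lambda ox,oy,x,y:(ox+x/4,oy+y/4)
def p(n,f,uv,z): print(n,f,ray(f,*uv,z).round(4))
p('tip','top0',T(130,115,83,282),.285);p('tip','scene0',T(300,170,205,47),.285)
p('redstart','top0',T(130,115,107,140),.272);p('redstart','scene0',T(300,170,173,173),.272)
p('dish','top0',T(130,115,156,249),.008);p('dish','scene0',T(300,170,134,265),.008)
for n,a,b in(('barL',(138,223),(133,96)),('barR',(247,240),(237,126))):
    p(n,'top0',T(220,120,*a),.16);p(n,'scene0',T(190,165,*b),.16)
for n,a,b in(('tl',(122,88),(210,172)),('tm',(206,137),(147,120)),('tr',(290,183),(90,75))):
    p(n,'top0',T(320,150,*a),.102);p(n,'scene0',T(105,150,*b),.102)
for a in((72,32),(28,125),(333,165),(285,260)): p('tray','top0',T(320,150,*a),.012)
for a in((187,17),(165,382),(25,190),(325,215)): p('vat','top0',T(220,120,*a),.115)
for n,z in (('mug',(120,30)),):p(n,'top0',T(130,115,*z),.196)
for n,u,z in(('tumbler',(305/1.5,150/1.5),.173),('jug',(523/1.5,175/1.5),.075),('spr',(595/1.5,212/1.5),.15),('sponge',(180/1.5,310/1.5),.032),('yellow',(495/1.5,368/1.5),.1)):p(n,'top0',u,z)
```

```text
tip top0 [0.4744 0.3506 0.285 ]
tip scene0 [0.4768 0.353  0.285 ]
redstart top0 [0.5844 0.3392 0.272 ]
redstart scene0 [0.5867 0.3436 0.272 ]
dish top0 [0.5244 0.347  0.008 ]
dish scene0 [0.5199 0.3503 0.008 ]
barL top0 [0.5227 0.0392 0.16  ]
barL scene0 [ 0.5155 -0.049   0.16  ]
barR top0 [ 0.5108 -0.0505  0.16  ]
barR scene0 [0.5241 0.0435 0.16  ]
tl top0 [ 0.5485 -0.2878  0.102 ]
tl scene0 [ 0.5497 -0.2822  0.102 ]
tm top0 [ 0.5082 -0.3598  0.102 ]
tm scene0 [ 0.5102 -0.3568  0.102 ]
tr top0 [ 0.4706 -0.4316  0.102 ]
tr scene0 [ 0.4752 -0.4261  0.102 ]
tray top0 [ 0.6077 -0.2602  0.012 ]
tray top0 [ 0.5226 -0.2215  0.012 ]
tray top0 [ 0.4928 -0.4963  0.012 ]
tray top0 [ 0.4066 -0.4533  0.012 ]
vat top0 [0.7038 0.0017 0.115 ]
vat top0 [0.3934 0.0136 0.115 ]
vat top0 [0.5527 0.1354 0.115 ]
vat top0 [ 0.5373 -0.1185  0.115 ]
mug top0 [0.6849 0.348  0.196 ]
tumbler top0 [0.7677 0.2131 0.173 ]
jug top0 [ 0.7456 -0.285   0.075 ]
spr top0 [ 0.6495 -0.4311  0.15  ]
sponge top0 [0.4142 0.5116 0.032 ]
yellow top0 [ 0.2981 -0.2211  0.1   ]
```

Call:
send_rows(deltas=[[[0, 0, -0.35, 0, 0, 6.72], [0, 0, -0.35, 0, 0, 6.72], [0, 0, -0.35, 0, 0, 6.72], [0, 0, -0.35, 0, 0, 6.72], [0, 0, -0.35, 0, 0, 6.72], [0, 0, -0.35, 0, 0, 6.72], [0, 0, -0.35, 0, 0, 6.72], [0, 0, -0.35, 0, 0, 6.72], [0, 0, -0.35, 0, 0, 6.72], [0, 0, -0.35, 0, 0, 6.72], [0, 0, -0.35, 0, 0, 6.72], [0, 0, -0.35, 0, 0, 6.72]]], fingers=5)

```text
time_s: 1.1
tool_pos: [0.1603, 0.5777, 0.2526]
tcp_rot: [0.746, 0.666, -0.001, 0.0]
contact_force: [-0.1, 0.4, -0.7]
finger_gap: 0.0499
grip_force: 0.0
```

Call:
send_rows(deltas=[[[-3.15, 2.33, 0, 0, 0, 0], [-3.15, 2.33, 0, 0, 0, 0], [-3.15, 2.33, 0, 0, 0, 0], [-3.15, 2.33, 0, 0, 0, 0], [-3.15, 2.33, 0, 0, 0, 0], [-3.15, 2.33, 0, 0, 0, 0], [-3.15, 2.33, 0, 0, 0, 0], [-3.15, 2.33, 0, 0, 0, 0], [-3.15, 2.33, 0, 0, 0, 0], [-3.15, 2.33, 0, 0, 0, 0], [-3.15, 2.33, 0, 0, 0, 0], [-3.15, 2.33, 0, 0, 0, 0], [-3.15, 2.33, 0, 0, 0, 0], [-3.15, 2.33, 0, 0, 0, 0], [-3.15, 2.33, 0, 0, 0, 0], [-3.15, 2.33, 0, 0, 0, 0], [-3.15, 2.33, 0, 0, 0, 0], [-3.15, 2.33, 0, 0, 0, 0], [0, 0, 0, 0, 0, 0]]])

```text
time_s: 2.68
tool_pos: [0.5206, -0.0366, 0.2529]
tcp_rot: [0.745, 0.667, -0.0, 0.002]
contact_force: [0.9, 0.8, 0.5]
finger_gap: 0.05
grip_force: 0.0
```

```bash
cat >> h.py <<'E'
from scipy.spatial.transform import Rotation as Ro
def to(x,y,z,ang):
    "tool-frame cm shift to the TCP target, and degrees about tool z to bring tool y to world angle ang"
    s=robot.get_state();R=Ro.from_quat(s['tcp_rot']).as_matrix()
    a=np.degrees(np.arctan2(R[1,1],R[0,1]))
    print('t',round(s['time_s'],2),'pos',s['tool_pos'].round(4),'yang',a.round(2),'gap',round(s['finger_gap'],4),'gf',round(s['grip_force'],1),'F',s['contact_force'].round(2),'j',s['joints'].round(2),'zax',R[:,2].round(3))
    c=np.cos(np.radians(ang));n=np.sin(np.radians(ang))
    d=np.array([x,y,z])-s['tool_pos']
    print('shift now-axes cm',(R.T@d*100).round(2),'shift after-turn cm',(np.array([-n*d[0]+c*d[1],c*d[0]+n*d[1],-d[2]])*100).round(2),'turn',((a-ang+90)%180-90).round(2))
E
python3 -c "
from h import *
to(.515,-.031,.155,-6.2)"
```

```text
t 2.68 pos [ 0.5206 -0.0366  0.2529] yang -6.4 gap 0.05 gf 0.0 F [0.91 0.83 0.54] j [-0.2   0.21  1.62 -0.    1.31 -0.09] zax [ 0.003 -0.004 -1.   ]
shift now-axes cm [ 0.53 -0.65  9.78] shift after-turn cm [ 0.5  -0.62  9.79] turn -0.2
```

Call:
send_rows(deltas=[[[0, 0, 2, 0, 0, 0], [0, 0, 2, 0, 0, 0], [0, 0, 2, 0, 0, 0], [0, 0, 1, 0, 0, 0], [0, 0, 0, 0, 0, 0], [0, 0, 0, 0, 0, 0]]])

```text
time_s: 3.18
tool_pos: [0.5163, -0.0303, 0.1828]
tcp_rot: [0.744, 0.668, -0.0, -0.001]
contact_force: [1.0, -0.0, 0.1]
finger_gap: 0.0503
grip_force: 0.0
```

```bash
python3 -c "
from h import *
to(.515,-.031,.155,-6.2)
c=cam('scene','s1');t=cam('top','t1')
R=lambda a,x0,y0,w,h,s:cv2.resize(a[y0:y0+h,x0:x0+w],(w*s,h*s),interpolation=cv2.INTER_CUBIC)
save('g1',np.hstack([R(c['frame'],190,140,95,110,4),R(t['frame'],220,120,95,110,4)]))"
```

```text
t 3.18 pos [ 0.5163 -0.0303  0.1828] yang -6.14 gap 0.0503 gf 0.0 F [ 1.04 -0.    0.09] j [-0.19  0.27  1.72 -0.    1.15 -0.08] zax [-0.001  0.    -1.   ]
shift now-axes cm [-0.08 -0.12  2.78] shift after-turn cm [-0.08 -0.12  2.78] turn 0.06
```

View pics/g1.png

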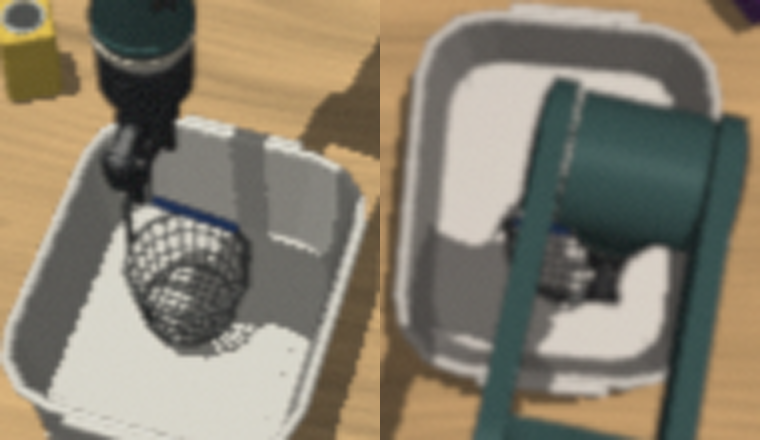

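The gripper stands over the -y part of the blue bar, at about crop px (140,190), with the fingers on either side of it. I'll go down and grip.

Call:
send_rows(deltas=[[[0.1, -0.05, 1, 0, 0, 0], [0.1, -0.05, 1, 0, 0, 0], [0, 0, 0.8, 0, 0, 0], [0, 0, 0, 0, 0, 0]]])

```text
time_s: 3.62
tool_pos: [0.5143, -0.0281, 0.153]
tcp_rot: [0.744, 0.668, -0.001, -0.001]
contact_force: [-1.1, 0.0, -0.1]
finger_gap: 0.0501
grip_force: 0.0
```

Call:
send_rows(deltas=[[[0, 0, 0, 0, 0, 0], [0, 0, 0, 0, 0, 0], [0, 0, 0, 0, 0, 0], [0, 0, 0, 0, 0, 0], [0, 0, 0, 0, 0, 0], [0, 0, 0, 0, 0, 0]]], fingers=0, force=80)

```text
time_s: 4.12
tool_pos: [0.5161, -0.0286, 0.1553]
tcp_rot: [0.744, 0.668, 0.0, 0.0]
contact_force: [0.2, -0.1, -0.3]
finger_gap: -0.0003
grip_force: 0.0
```

Call:
send_rows(deltas=[[[0, 0, -1, 0, 0, 0], [0, 0, -2, 0, 0, 0], [0, 0, -3, 0, 0, 0], [0, 0, -3, 0, 0, 0], [0, 0, -3, 0, 0, 0], [0, 0, -3, 0, 0, 0], [0, 0, -2.5, 0, 0, 0], [0, 0, -1, 0, 0, 0], [0, 0, 0, 0, 0, 0], [0, 0, 0, 0, 0, 0], [0, 0, 0, 0, 0, 0]]])

```text
time_s: 5.03
tool_pos: [0.5148, -0.0283, 0.3383]
tcp_rot: [0.744, 0.668, -0.001, -0.001]
contact_force: [0.1, -0.0, -0.3]
finger_gap: 0.0002
grip_force: 0.0
```

```bash
python3 -c "
from h import *
to(.515,-.031,.345,-5.7)
c=cam('scene','s2');t=cam('top','t2')
R=lambda a,x0,y0,w,h,s:cv2.resize(a[y0:y0+h,x0:x0+w],(w*s,h*s),interpolation=cv2.INTER_CUBIC)
save('g2',np.hstack([R(c['frame'],190,70,120,140,3),R(t['frame'],220,120,95,140,3)]))"
```

```text
t 5.03 pos [ 0.5148 -0.0283  0.3383] yang -6.16 gap 0.0002 gf 0.0 F [ 0.1  -0.03 -0.27] j [-0.19  0.14  1.49 -0.    1.51 -0.08] zax [-0.003  0.    -1.   ]
shift now-axes cm [-0.26  0.05 -0.67] shift after-turn cm [-0.27  0.05 -0.67] turn -0.46
```

View pics/g2.png

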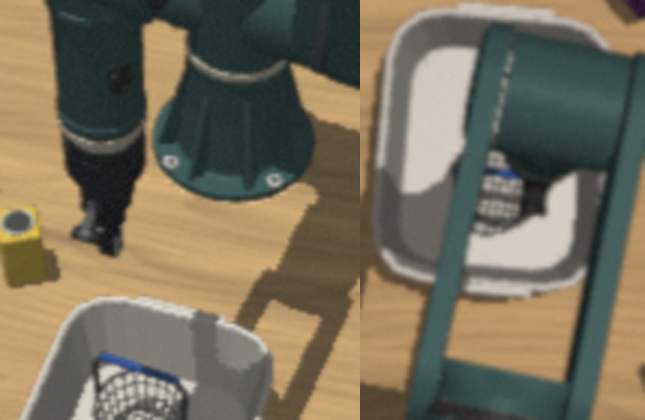

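The grasp missed: the gap is 0 and the basket still stands in the vat. I'll check where the fingertips project against the measured bar.

```bash
python3 -c "
from h import *
print('tip proj s2',proj('s2',(.5148,-.0283,.324)),'crop',(proj('s2',(.5148,-.0283,.324))-[190,70])*3)
print('s1 tip',(proj('s1',(.5163,-.0303,.169))-[190,140])*4)
for f in('scene0','s2','top0','t2'):
    a=np.load(f'pics/{f}.npz')['frame'].astype(int)
    m=((a[:,:,2]-a[:,:,0]>40)&(a[:,:,2]>70)).astype(np.uint8)
    m[:,:200]=0;m[:,300:]=0;m[:140]=0;m[220:]=0
    ys,xs=np.nonzero(m);print(f,len(xs),xs.min(),ys[xs==xs.min()].mean(),xs.max(),ys[xs==xs.max()].mean())
    print([ray(f,x,y,z).round(4).tolist() for z in(.14,.16,.175) for x,y in((xs.min(),ys[xs==xs.min()].mean()),(xs.max(),ys[xs==xs.max()].mean()))])
"
```

```text
tip proj s2 [227.42196772 160.05020749] crop [112.26590316 270.15062247]
s1 tip [153.72274535 195.08727494]
scene0 67 223 188.5 248 196.5
[[0.5009, -0.0548, 0.14], [0.5124, 0.0364, 0.14], [0.5138, -0.0503, 0.16], [0.5251, 0.0394, 0.16], [0.5234, -0.0469, 0.175], [0.5346, 0.0417, 0.175]]
s2 52 223 188.5 248 197.0
[[0.5009, -0.0548, 0.14], [0.5143, 0.0369, 0.14], [0.5138, -0.0503, 0.16], [0.527, 0.0399, 0.16], [0.5234, -0.0469, 0.175], [0.5365, 0.0422, 0.175]]
top0 58 254 175.5 281 179.5
[[0.5254, 0.041, 0.14], [0.5141, -0.0491, 0.14], [0.5235, 0.0409, 0.16], [0.5124, -0.048, 0.16], [0.5221, 0.0409, 0.175], [0.5111, -0.0472, 0.175]]
t2 11 266 177.0 271 177.5
[[0.5213, 0.001, 0.14], [0.52, -0.0157, 0.14], [0.5195, 0.0014, 0.16], [0.5182, -0.015, 0.16], [0.5181, 0.0017, 0.175], [0.5168, -0.0146, 0.175]]
```

```bash
python3 -c "
from h import *
a=np.load('pics/s2.npz')['frame'].astype(int).sum(2)
for y in range(140,166): print(y,''.join('#' if a[y,x]<130 else ('+' if a[y,x]<200 else '.') for x in range(205,245)))
for y in (0.324,.338,.35,.36): print(y,proj('s2',(.5148,-.0283,y)))
print(robot.get_state()['tool_pos'])
"
```

```text
140 ................+#########+.............
141 ................+#########..............
142 ................+#########..............
143 ................+#########..............
144 ................+########+..............
145 ................+++#####+...............
146 ..........+....++..+#####...............
147 ..........+.....++++#####...............
148 .........++.....+#######+...............
149 ..........+...+++######++...............
150 ..............+++######+................
151 .................+#####++...............
152 ..................+####++...............
153 ...................####.................
154 ....................+##.................
155 ........................................
156 ........................................
157 ........................................
158 ........................................
159 ........................................
160 ........................................
161 ........................................
162 ........................................
163 ........................................
164 ........................................
165 ........................................
0.324 [227.42196772 160.05020749]
0.338 [227.25193567 157.20274528]
0.35 [227.10377764 154.72159919]
0.36 [226.97856949 152.6247858 ]
[ 0.5147924  -0.02830357  0.33810452]
```

```bash
python3 -c "
from h import *
a=np.load('pics/s2.npz')['frame'].astype(int);b=np.load('pics/scene0.npz')['frame'].astype(int)
d=abs(a-b).sum(2)
for y in range(145,170,1): print(y,' '.join('%3d'%d[y,x] for x in range(216,236)))
t=np.load('pics/t2.npz')['frame'].astype(int)
g=t.sum(2);print(proj('t2',(.5148,-.0283,.324)))
for y in range(165,200): print(y,''.join('#' if g[y,x]<90 else ('+' if g[y,x]<200 else '.') for x in range(245,300)))
"
```

```text
145 192 182 170 181 245 295 299 305 342 362 397 377 379 311 157  32  14  21  12  20
146 249 167 157 189 264 290 202 192 280 360 365 370 384 323 170  32  10  15  19  22
147 194 130 121 143 233 290 279 272 311 374 356 374 382 341 194  34  13  22  15  22
148 193 157 132 169 231 268 316 339 357 357 383 363 348 313 191  34  20  24  21  14
149 192 191 181 230 267 290 297 322 340 337 355 330 253 259 172  30  12  13  18  18
150  59 123 165 217 249 275 309 339 335 353 333 296 220 215 178  36  19  24  18  13
151  14   1   7  64  91 158 246 306 323 333 329 322 213 212 189  38  18  17  26  15
152  16  13   7   9   3  16 115 236 322 345 346 315 231 220 160  30  16  15  15  20
153  22  22  14  19  16   9  66 196 305 325 331 324 222 193 107  13  22  20  18  19
154  18  17  17  19  16  15   5 122 218 261 319 309 224 152  36  10  18  19  16  21
155  17  16  19  15  20  17  12   3  16  66 159 196 161  72   6  15  23  15  15  13
156  22  18  25  23  19  15  20  17  12  10   9  14   7   1  11  22  19  19  17  17
157  22  19  13  23  22  20  18  12  12  20  21  24  17  13  22  18  20  24  20  17
158  21 
[... 2427 characters left out ...]
.............++++++++..................+
189 .............................+++++++..................+
190 ............................++++++++.................++
191 .............+..............++++.....................++
192 .............+++............++.......................++
193 ...........................+.........................++
194 ....................+...............................+++
195 ....................................................+++
196 ....................................................+++
197 ....................................................+++
198 ....................................................+++
199 ...................................................++++
```

The fingertips show at scene px (226,155). The stated geometry predicts (227,160), so the tips look about 25 mm higher than expected, which would make them close above the bar. Going 25 mm deeper is safe, since the gripper body would still clear the bar.

Call:
send_rows(deltas=[[[0, 0, 3, 0, 0, 0], [0, 0, 3, 0, 0, 0], [0, 0, 3, 0, 0, 0], [0, 0, 3, 0, 0, 0], [0, 0, 2, 0, 0, 0], [0, 0, 2, 0, 0, 0], [0, 0, 1.3, 0, 0, 0], [0, 0, 1, 0, 0, 0], [0, 0, 1, 0, 0, 0], [0, 0, 0.5, 0, 0, 0], [0, 0, 0.5, 0, 0, 0], [0, 0, 0.5, 0, 0, 0], [0, 0, 0, 0, 0, 0]]], fingers=5)

```text
time_s: 6.22
tool_pos: [0.5157, -0.0285, 0.1315]
tcp_rot: [0.744, 0.668, -0.0, -0.0]
contact_force: [-0.4, 0.2, -0.2]
finger_gap: 0.05
grip_force: 0.0
```

Call:
send_rows(deltas=[[[0, 0, 0, 0, 0, 0], [0, 0, 0, 0, 0, 0], [0, 0, 0, 0, 0, 0], [0, 0, 0, 0, 0, 0], [0, 0, 0, 0, 0, 0], [0, 0, 0, 0, 0, 0]]], fingers=0, force=80)

```text
time_s: 6.72
tool_pos: [0.5162, -0.0288, 0.1326]
tcp_rot: [0.744, 0.668, 0.0, 0.001]
contact_force: [-1.3, -2.0, 4.5]
finger_gap: 0.0065
grip_force: 78.4
```

```bash
python3 -c "
from h import *
c=cam('scene','s3')
for z in (.118,.132,.145,.16): print(z,(proj('s3',(.5162,-.0288,z))-[195,150])*8)
R=lambda a,x0,y0,w,h,s:cv2.resize(a[y0:y0+h,x0:x0+w],(w*s,h*s),interpolation=cv2.INTER_CUBIC)
save('g3',R(c['frame'],195,150,80,70,8));print(robot.get_state())"
```

```text
0.118 [274.98508228 377.0358102 ]
0.132 [273.90353132 359.19974206]
0.145 [272.88393499 342.38537983]
0.16 [271.68873367 322.67508146]
{'time_s': 6.7667, 'joints': array([-1.89045293e-01,  3.29613259e-01,  1.78103189e+00, -7.09621824e-04,
        1.03007221e+00, -8.13729827e-02]), 'joint_velocities': array([-0.00160239,  0.00050255, -0.00089964,  0.00023341,  0.00196698,
       -0.00021831]), 'tau': array([ 9.35116578e-01, -4.31133163e+01, -2.21102536e+01,  6.52816426e-01,
       -4.81107496e-01,  2.24107574e-02]), 'tool_pos': array([ 0.51618163, -0.02885468,  0.13258646]), 'tcp_rot': array([7.44009798e-01, 6.68168494e-01, 2.27301903e-05, 5.32537619e-04]), 'contact_force': array([-1.66550142, -2.12690036,  6.09492499]), 'ft_torque': array([-0.30923497,  0.28599874, -0.00471468]), 'grip_force': 78.46923351287842, 'finger_gap': 0.00668398535901191}
```

View pics/g3.png

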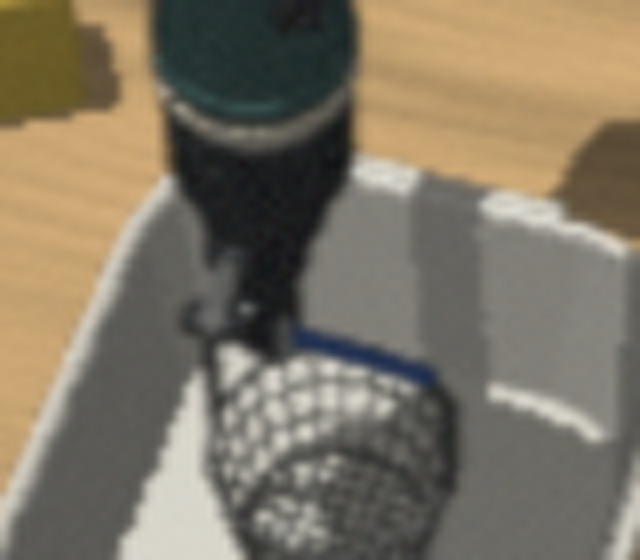

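The jaws are on the bar near its -y end (crop px 270,335), but only with the tips: the gap is 6.7 mm on a 10 mm bar. I'll regrip a little deeper.

Call:
send_rows(deltas=[[[0, 0, 0, 0, 0, 0], [0, 0, 0, 0, 0, 0], [0.15, 0, 0, 0, 0, 0], [0.15, 0, 0.4, 0, 0, 0], [0, 0, 0.6, 0, 0, 0], [0, 0, 0, 0, 0, 0]]], fingers=5)

```text
time_s: 7.27
tool_pos: [0.5153, -0.0252, 0.1207]
tcp_rot: [0.744, 0.668, -0.001, -0.001]
contact_force: [-0.3, -0.2, -0.3]
finger_gap: 0.0501
grip_force: 0.0
```

Call:
send_rows(deltas=[[[0, 0, 0, 0, 0, 0], [0, 0, 0, 0, 0, 0], [0, 0, 0, 0, 0, 0], [0, 0, 0, 0, 0, 0], [0, 0, 0, 0, 0, 0], [0, 0, 0, 0, 0, 0]]], fingers=0, force=80)

```text
time_s: 7.77
tool_pos: [0.5162, -0.0256, 0.1222]
tcp_rot: [0.744, 0.668, -0.0, 0.0]
contact_force: [-1.8, -0.6, 2.8]
finger_gap: 0.0071
grip_force: 78.0
```

Call:
send_rows(deltas=[[[0, 0, -0.5, 0, 0, 0], [0, 0, -1, 0, 0, 0], [0, 0, -2, 0, 0, 0], [0, 0, -3, 0, 0, 0], [0, 0, -3, 0, 0, 0], [0, 0, -3, 0, 0, 0], [0, 0, -3, 0, 0, 0], [0, 0, -2, 0, 0, 0], [0, 0, -1, 0, 0, 0], [0, 0, -0.5, 0, 0, 0], [0, 0, 0, 0, 0, 0], [0, 0, 0, 0, 0, 0], [0, 0, 0, 0, 0, 0]]])

```text
time_s: 8.85
tool_pos: [0.5152, -0.0253, 0.3103]
tcp_rot: [0.744, 0.668, -0.001, -0.001]
contact_force: [0.2, 0.1, -2.4]
finger_gap: 0.0073
grip_force: 78.2
```

```bash
cat >> h.py <<'E'
def bar(f,box,z):
    a=np.load(f'pics/{f}.npz')['frame'].astype(int);x0,y0,x1,y1=box
    m=((a[:,:,2]-a[:,:,0]>35)&(a[:,:,2]>60)).astype(np.uint8);k=np.zeros_like(m);k[y0:y1,x0:x1]=1;m*=k
    ys,xs=np.nonzero(m)
    if len(xs)==0: print(f,'none');return
    e=[(x,ys[xs==x].mean()) for x in(xs.min(),xs.max())]
    print(f,len(xs),e,[ray(f,*p,z).round(4).tolist() for p in e])
E
python3 -c "
from h import *
to(.504,.329,.33,-5.7)
cam('scene','s4');cam('top','t4')
bar('s4',(200,90,310,240),.36);bar('t4',(225,130,310,220),.36)
print(proj('s4',(.518,-.004,.36)))
"
```

```text
t 8.85 pos [ 0.5152 -0.0253  0.3103] yang -6.15 gap 0.0073 gf 78.2 F [ 0.19  0.14 -2.44] j [-0.18  0.16  1.54 -0.    1.45 -0.08] zax [-0.003  0.    -1.   ]
shift now-axes cm [35.11 -4.91 -1.95] shift after-turn cm [35.15 -4.63 -1.97] turn -0.45
s4 28 [(np.int64(231), np.float64(157.0)), (np.int64(248), np.float64(162.0))] [[0.528, -0.0123, 0.36], [0.5342, 0.0411, 0.36]]
t4 none
[234.57138988 154.95347764]
```

The basket is up (2.4 N, bar end at scene px (248,162)). I'll carry it to a point in front of the hook's tip, so that the wire enters between bar and bowl.

Call:
send_rows(deltas=[[[1.2, -0.45, 0.2, 0, 0, 0], [2.5, -0.93, 0.2, 0, 0, 0], [2.5, -0.93, 0.2, 0, 0, 0], [2.5, -0.93, 0.2, 0, 0, 0], [2.5, -0.93, 0.2, 0, 0, 0], [2.5, -0.93, 0.2, 0, 0, 0], [2.5, -0.93, 0.2, 0, 0, 0], [2.5, -0.93, 0.2, 0, 0, 0], [2.5, -0.93, 0.2, 0, 0, 0], [2.5, -0.93, 0.2, 0, 0, 0], [2.5, -0.93, 0.2, 0, 0, 0], [2.5, -0.93, 0.2, 0, 0, 0], [2.5, -0.93, 0.2, 0, 0, 0], [2.5, -0.93, 0.2, 0, 0, 0], [1.2, -0.43, 0.2, 0, 0, 0], [0, 0, 0, 0, 0, 0], [0, 0, 0, 0, 0, 0], [0, 0, 0, 0, 0, 0], [0, 0, 0, 0, 0, 0]]])

```text
time_s: 10.53
tool_pos: [0.4249, 0.3343, 0.2819]
tcp_rot: [0.744, 0.668, -0.0, 0.0]
contact_force: [0.6, 0.8, -2.1]
finger_gap: 0.0074
grip_force: 78.1
```

```bash
python3 -c "
from h import *
to(.5032,.3277,.28,-5.7)
c=cam('scene','s5');t=cam('top','t5')
bar('s5',(280,90,420,240),.318);bar('t5',(100,130,230,260),.318)
for n,p in(('L',(.422+.005,.40,.318)),('M',(.4264,.357,.318)),('R',(.4264-.005,.314,.318)),('tip',(.476,.352,.287)),('seat',(.506,.349,.259))): print(n,proj('s5',p).round(1),proj('t5',p).round(1))
R=lambda a,x0,y0,w,h,s:cv2.resize(a[y0:y0+h,x0:x0+w],(w*s,h*s),interpolation=cv2.INTER_CUBIC)
save('g5',np.hstack([R(c['frame'],310,130,80,100,5),R(t['frame'],120,140,80,100,5)]))"
```

```text
t 10.53 pos [0.4249 0.3343 0.2819] yang -6.22 gap 0.0074 gf 78.1 F [ 0.59  0.78 -2.08] j [ 0.54  0.21  1.54 -0.    1.39  0.65] zax [-0.    -0.001 -1.   ]
shift now-axes cm [0.19 7.85 0.19] shift after-turn cm [0.12 7.86 0.19] turn -0.52
s5 34 [(np.int64(341), np.float64(159.0)), (np.int64(369), np.float64(166.5))] [[0.4231, 0.3092, 0.318], [0.4318, 0.3955, 0.318]]
t5 13 [(np.int64(158), np.float64(202.0)), (np.int64(162), np.float64(202.0))] [[0.4242, 0.3203, 0.318], [0.4244, 0.3086, 0.318]]
L [370.6 165.6] [130.8 200.4]
M [356.5 162.7] [145.5 201. ]
R [342.6 158.9] [160.1 203. ]
tip [351.1 181.1] [150.2 184.9]
seat [347.2 193.9] [153.5 175.9]
```

View pics/g5.png

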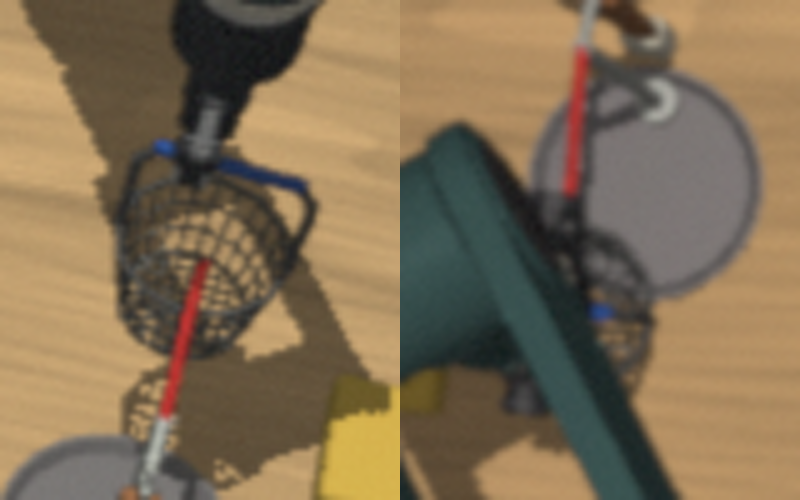

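The bar sits as planned, middle near scene px (356,163), with the red tip pointing between bar and bowl. I'll move it in along the wire and then down.

Call:
send_rows(deltas=[[[-0.15, 0.6, 0, 0, 0, 0], [-0.1, 1.2, 0, 0, 0, 0], [0, 1.5, 0, 0, 0, 0], [0, 1.5, 0, 0, 0, 0], [0, 1.5, 0, 0, 0, 0], [0, 1.1, 0, 0, 0, 0], [0, 0.6, 0, 0, 0, 0], [0, 0, 0, 0, 0, 0], [0, 0, 0, 0, 0, 0]]])

```text
time_s: 11.38
tool_pos: [0.504, 0.3242, 0.2816]
tcp_rot: [0.744, 0.668, -0.0, -0.0]
contact_force: [0.3, 0.4, -1.0]
finger_gap: 0.0071
grip_force: 78.2
```

Call:
send_rows(deltas=[[[0, 0, 0.6, 0, 0, 0], [0, 0, 0.8, 0, 0, 0], [0, 0, 0.8, 0, 0, 0], [0, 0, 0.8, 0, 0, 0], [0, 0, 0.6, 0, 0, 0], [0, 0, 0.4, 0, 0, 0], [0, 0, 0.4, 0, 0, 0], [0, 0, 0.3, 0, 0, 0], [0, 0, 0, 0, 0, 0], [0, 0, 0, 0, 0, 0]]])

```text
time_s: 12.22
tool_pos: [0.504, 0.3243, 0.235]
tcp_rot: [0.744, 0.668, -0.0, 0.0]
contact_force: [0.1, -0.1, -1.6]
finger_gap: 0.0079
grip_force: 78.2
```

```bash
python3 -c "
from h import *
to(.5032,.3277,.23,-5.7)
c=cam('scene','s6');t=cam('top','t6')
bar('s6',(280,90,420,240),.267);bar('t6',(100,130,230,260),.267)
for n,p in(('L',(.506+.005,.392,.267)),('R',(.506-.005,.306,.267)),('seat',(.506,.349,.259))): print(n,proj('s6',p).round(1),proj('t6',p).round(1))
"
```

```text
t 12.22 pos [0.504  0.3243 0.235 ] yang -6.16 gap 0.0079 gf 78.2 F [ 0.12 -0.13 -1.6 ] j [ 0.46  0.34  1.48 -0.    1.32  0.56] zax [ 0. -0. -1.]
shift now-axes cm [ 0.33 -0.12  0.5 ] shift after-turn cm [ 0.33 -0.12  0.5 ] turn -0.46
s6 35 [(np.int64(332), np.float64(187.5)), (np.int64(361), np.float64(196.0))] [[0.4991, 0.2997, 0.267], [0.5094, 0.3896, 0.267]]
t6 6 [(np.int64(167), np.float64(176.5)), (np.int64(169), np.float64(176.5))] [[0.5043, 0.306, 0.267], [0.5045, 0.2999, 0.267]]
L [361.7 196.6] [138.9 173.7]
R [334.  188.4] [167.  177.6]
seat [347.2 193.9] [153.5 175.9]
```

Call:
send_rows(deltas=[[[0, 0, 0.3, 0, 0, 0], [0, 0, 0.3, 0, 0, 0], [0, 0, 0, 0, 0, 0], [0, 0, 0, 0, 0, 0]]])

```text
time_s: 12.65
tool_pos: [0.5037, 0.3242, 0.2287]
tcp_rot: [0.744, 0.668, -0.0, -0.0]
contact_force: [-0.3, 0.3, -2.1]
finger_gap: 0.0074
grip_force: 78.2
```

Call:
send_rows(deltas=[[[0, 0, 0.3, 0, 0, 0], [0, 0, 0, 0, 0, 0], [0, 0, 0, 0, 0, 0]]])

```text
time_s: 12.9
tool_pos: [0.5043, 0.3245, 0.2261]
tcp_rot: [0.744, 0.668, 0.0, 0.0]
contact_force: [0.4, 0.3, -0.8]
finger_gap: 0.0073
grip_force: 78.5
```

Call:
send_rows(deltas=[[[0, 0, 0.3, 0, 0, 0], [0, 0, 0, 0, 0, 0], [0, 0, 0, 0, 0, 0]]])

```text
time_s: 13.15
tool_pos: [0.5046, 0.3244, 0.2248]
tcp_rot: [0.744, 0.668, 0.001, 0.0]
contact_force: [-2.1, -2.0, 9.5]
finger_gap: 0.0072
grip_force: 79.7
```

Contact came at bar height .264, as expected. I'll open and withdraw upward.

Call:
send_rows(deltas=[[[0, 0, -0.1, 0, 0, 0], [0, 0, 0, 0, 0, 0], [0, 0, 0, 0, 0, 0], [0, 0, 0, 0, 0, 0], [0, 0, 0, 0, 0, 0]]], fingers=4)

```text
time_s: 13.57
tool_pos: [0.5038, 0.3243, 0.2237]
tcp_rot: [0.744, 0.668, -0.0, -0.0]
contact_force: [0.0, 0.2, 0.3]
finger_gap: 0.0398
grip_force: 0.0
```

Call:
send_rows(deltas=[[[0, 0, -0.5, 0, 0, 0], [0, 0, -1, 0, 0, 0], [0, 0, -2, 0, 0, 0], [0, 0, -3, 0, 0, 0], [0, 0, -3, 0, 0, 0], [0, 0, -1.5, 0, 0, 0], [0, 0, 0, 0, 0, 0], [0, 0, 0, 0, 0, 0]]])

```text
time_s: 14.23
tool_pos: [0.5046, 0.3246, 0.3356]
tcp_rot: [0.744, 0.668, 0.001, 0.0]
contact_force: [-0.2, -0.7, 0.5]
finger_gap: 0.0402
grip_force: 0.0
```

```bash
python3 -c "
from h import *
to(.549,-.287,.25,-27.8)
c=cam('scene','s7');t=cam('top','t7')
bar('s7',(280,90,420,240),.264);bar('t7',(100,130,230,260),.264)
"
```

```text
t 14.23 pos [0.5046 0.3246 0.3356] yang -6.15 gap 0.0402 gf 0.0 F [-0.23 -0.69  0.49] j [ 0.46  0.27  1.33 -0.    1.54  0.56] zax [ 0.003  0.001 -1.   ]
shift now-axes cm [-60.35  10.95   8.49] shift after-turn cm [-52.03  32.46   8.56] turn 21.65
s7 58 [(np.int64(331), np.float64(190.0)), (np.int64(360), np.float64(197.0))] [[0.507, 0.2981, 0.264], [0.5117, 0.3875, 0.264]]
t7 26 [(np.int64(161), np.float64(176.0)), (np.int64(169), np.float64(177.0))] [[0.5057, 0.325, 0.264], [0.5032, 0.3004, 0.264]]
```

The basket hangs level: bar ends at scene (331,190) and (360,197), about 6 mm from the seat. Next, the left tin.

Call:
send_rows(deltas=[[[0, 0, 0, 0, 0, 6.88], [0, 0, 0, 0, 0, 6.88], [0, 0, 0, 0, 0, 6.89]]], fingers=8.5)

```text
time_s: 14.58
tool_pos: [0.503, 0.3238, 0.332]
tcp_rot: [0.853, 0.521, -0.002, -0.0]
contact_force: [-0.4, -0.5, -0.2]
finger_gap: 0.0747
grip_force: 0.0
```

Call:
send_rows(deltas=[[[-1.6, 0.95, 0, 0, 0, 0], [-3.1, 1.86, 0, 0, 0, 0], [-3.1, 1.86, 0, 0, 0, 0], [-3.1, 1.86, 0, 0, 0, 0], [-3.1, 1.86, 0, 0, 0, 0], [-3.1, 1.86, 0, 0, 0, 0], [-3.1, 1.86, 0, 0, 0, 0], [-3.1, 1.86, 0, 0, 0, 0], [-3.1, 1.86, 0, 0, 0, 0], [-3.1, 1.86, 2, 0, 0, 0], [-3.1, 1.86, 2, 0, 0, 0], [-3.1, 1.86, 2, 0, 0, 0], [-3.1, 1.86, 2, 0, 0, 0], [-3.1, 1.86, 2, 0, 0, 0], [-3.1, 1.86, 2, 0, 0, 0], [-3.1, 1.86, 2, 0, 0, 0], [-3.1, 1.86, 2, 0, 0, 0], [-1.21, 0.74, 0, 0, 0, 0], [0, 0, 0, 0, 0, 0], [0, 0, 0, 0, 0, 0]]])

```text
time_s: 16.25
tool_pos: [0.5475, -0.285, 0.1729]
tcp_rot: [0.852, 0.523, -0.0, -0.001]
contact_force: [-0.6, 1.2, 0.7]
finger_gap: 0.085
grip_force: 0.0
```

```bash
python3 -c "
from h import *
to(.549,-.285,.048,-26.8)
c=cam('scene','s8')
bar('s8',(280,90,420,240),.264)
R=lambda a,x0,y0,w,h,s:cv2.resize(a[y0:y0+h,x0:x0+w],(w*s,h*s),interpolation=cv2.INTER_CUBIC)
save('g8',R(c['frame'],110,110,90,110,5))
p=robot.get_state()['tool_pos']
for z in(-.014,0,.01,.02):
  for s in(-.0427,.0427): print(z,s,((proj('s8',p+[.8926*s,-.4509*s,z])-[110,110])*5).round(0))
"
```

```text
t 16.25 pos [ 0.5475 -0.285   0.1729] yang -26.9 gap 0.085 gf 0.0 F [-0.63  1.18  0.7 ] j [-0.59  0.42  1.51  0.    1.21 -0.12] zax [-0.002  0.002 -1.   ]
shift now-axes cm [ 0.06  0.17 12.49] shift after-turn cm [ 0.07  0.14 12.49] turn -0.1
s8 75 [(np.int64(331), np.float64(190.0)), (np.int64(361), np.float64(197.5))] [[0.507, 0.2981, 0.264], [0.5128, 0.3906, 0.264]]
-0.014 -0.0427 [267. 327.]
-0.014 0.0427 [174. 405.]
0 -0.0427 [264. 315.]
0 0.0427 [170. 393.]
0.01 -0.0427 [261. 306.]
0.01 0.0427 [167. 385.]
0.02 -0.0427 [259. 298.]
0.02 0.0427 [164. 376.]
```

View pics/g8.png

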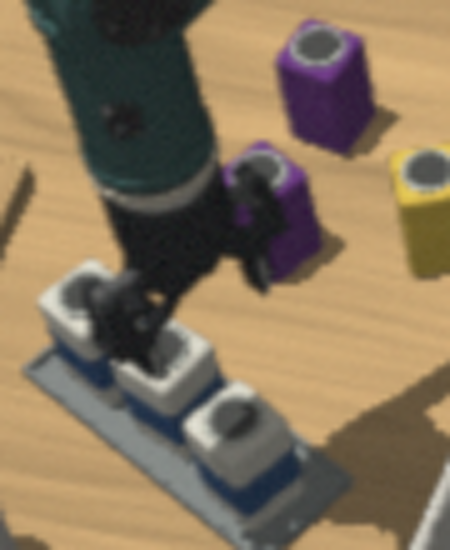

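The jaws straddle the left tin (tips at crop px (160,370) and (263,290)), consistently about 27 mm above the stated tip, so I'll set the depth accordingly. I'll go down, grip and lift.

Call:
send_rows(deltas=[[[0.07, 0.14, 1.5, 0, 0, 0], [0, 0, 2.5, 0, 0, 0], [0, 0, 2.5, 0, 0, 0], [0, 0, 2.5, 0, 0, 0], [0, 0, 2, 0, 0, 0], [0, 0, 1, 0, 0, 0], [0, 0, 0.8, 0, 0, 0], [0, 0, 0.5, 0, 0, 0], [0, 0, 0, 0, 0, 0]]])

```text
time_s: 17.05
tool_pos: [0.5501, -0.2848, 0.0411]
tcp_rot: [0.852, 0.524, 0.0, 0.0]
contact_force: [-1.4, -0.3, 0.2]
finger_gap: 0.0849
grip_force: 0.0
```

Call:
send_rows(deltas=[[[0, 0, 0, 0, 0, 0], [0, 0, 0, 0, 0, 0], [0, 0, 0, 0, 0, 0], [0, 0, 0, 0, 0, 0], [0, 0, 0, 0, 0, 0], [0, 0, 0, 0, 0, 0]]], fingers=4, force=50)

```text
time_s: 17.55
tool_pos: [0.5505, -0.2858, 0.0425]
tcp_rot: [0.852, 0.524, 0.0, 0.001]
contact_force: [-1.1, 1.2, 6.9]
finger_gap: 0.0559
grip_force: 52.3
```

```bash
python3 -c "
from h import *
to(.549,-.285,.048,-26.8)"
```

```text
t 17.55 pos [ 0.5505 -0.2858  0.0425] yang -26.82 gap 0.0559 gf 52.3 F [-1.1   1.17  6.9 ] j [-0.59  0.57  1.63 -0.    0.94 -0.12] zax [ 0.002 -0.001 -1.   ]
shift now-axes cm [ 0.   -0.17 -0.56] shift after-turn cm [ 0.   -0.17 -0.55] turn -0.02
```

Call:
send_rows(deltas=[[[0, 0, -0.4, 0, 0, 0], [0, 0, -0.8, 0, 0, 0], [0, 0, -1, 0, 0, 0], [0, 0, -1, 0, 0, 0], [0, 0, -0.8, 0, 0, 0], [0, 0, 0, 0, 0, 0], [0, 0, 0, 0, 0, 0], [0, 0, 0, 0, 0, 0], [0, 0, 0, 0, 0, 0], [0, 0, 0, 0, 0, 0], [0, 0, 0, 0, 0, 0]]])

```text
time_s: 18.47
tool_pos: [0.5495, -0.2851, 0.0805]
tcp_rot: [0.852, 0.524, -0.0, -0.0]
contact_force: [0.6, -0.2, -1.3]
finger_gap: 0.0552
grip_force: 52.9
```

```bash
python3 -c "
from h import *
to(.549,-.285,.048,-26.8)
cam('scene','s9');cam('scene','s9b');print(robot.get_state()['contact_force'])
bar('s9',(280,90,420,240),.264)
"
```

```text
t 18.47 pos [ 0.5495 -0.2851  0.0805] yang -26.81 gap 0.0552 gf 52.9 F [ 0.58 -0.19 -1.33] j [-0.59  0.52  1.6  -0.    1.02 -0.12] zax [-0.001  0.    -1.   ]
shift now-axes cm [-0.01 -0.05  3.25] shift after-turn cm [-0.01 -0.05  3.25] turn -0.01
[ 0.16451319  0.2050281  -2.33480138]
s9 75 [(np.int64(331), np.float64(190.0)), (np.int64(361), np.float64(198.0))] [[0.507, 0.2981, 0.264], [0.5146, 0.3908, 0.264]]
```

The left tin is light (about 2 N). I'll set it back down and release.

Call:
send_rows(deltas=[[[0, 0, 0.6, 0, 0, 0], [0, 0, 1, 0, 0, 0], [0, 0, 1, 0, 0, 0], [0, 0, 0.6, 0, 0, 0], [0, 0, 0.3, 0, 0, 0], [0, 0, 0.2, 0, 0, 0], [0, 0, 0.1, 0, 0, 0], [0, 0, 0, 0, 0, 0], [0, 0, 0, 0, 0, 0]]])

```text
time_s: 19.32
tool_pos: [0.5502, -0.2856, 0.0433]
tcp_rot: [0.852, 0.524, 0.0, 0.0]
contact_force: [-0.6, 0.1, -2.0]
finger_gap: 0.0557
grip_force: 53.0
```

Call:
send_rows(deltas=[[[0, 0, 0, 0, 0, 0], [0, 0, 0, 0, 0, 0], [0, 0, 0, 0, 0, 0], [0, 0, 0, 0, 0, 0], [0, 0, 0, 0, 0, 0]]], fingers=8.5)

```text
time_s: 19.73
tool_pos: [0.5501, -0.2855, 0.0433]
tcp_rot: [0.852, 0.524, 0.0, 0.0]
contact_force: [0.3, 0.2, -0.0]
finger_gap: 0.0848
grip_force: 0.0
```

Call:
send_rows(deltas=[[[0, 0, -1, 0, 0, 0], [0, 0, -2, 0, 0, 0], [0, 0, -3, 0, 0, 0], [0, 0, -3, 0, 0, 0], [0, 0, -2, 0, 0, 0], [0, 0, -1, 0, 0, 0], [0, 0, 0, 0, 0, 0], [0, 0, 0, 0, 0, 0]]])

```text
time_s: 20.4
tool_pos: [0.5498, -0.2853, 0.1632]
tcp_rot: [0.852, 0.524, 0.0, 0.0]
contact_force: [0.2, 0.2, -0.9]
finger_gap: 0.0852
grip_force: 0.0
```

```bash
python3 -c "
from h import *
to(.510,-.358,.040,-26.8)"
```

```text
t 20.4 pos [ 0.5498 -0.2853  0.1632] yang -26.81 gap 0.0852 gf 0.0 F [ 0.15  0.18 -0.93] j [-0.59  0.43  1.52 -0.    1.19 -0.12] zax [ 0. -0. -1.]
shift now-axes cm [-8.29 -0.28 12.32] shift after-turn cm [-8.29 -0.28 12.32] turn -0.01
```

Call:
send_rows(deltas=[[[-1.3, 0, 0, 0, 0, 0], [-2.5, -0.1, 0, 0, 0, 0], [-2.5, -0.1, 0, 0, 0, 0], [-1.4, -0.08, 0.3, 0, 0, 0], [-0.59, 0, 1.5, 0, 0, 0], [0, 0, 2.5, 0, 0, 0], [0, 0, 2.5, 0, 0, 0], [0, 0, 2.5, 0, 0, 0], [0, 0, 1.5, 0, 0, 0], [0, 0, 0.9, 0, 0, 0], [0, 0, 0.4, 0, 0, 0], [0, 0, 0, 0, 0, 0]]])

```text
time_s: 21.4
tool_pos: [0.5091, -0.3576, 0.0406]
tcp_rot: [0.852, 0.524, -0.0, -0.001]
contact_force: [0.2, -0.1, 0.6]
finger_gap: 0.0851
grip_force: 0.0
```

Call:
send_rows(deltas=[[[0, 0, 0, 0, 0, 0], [0, 0, 0, 0, 0, 0], [0, 0, 0, 0, 0, 0], [0, 0, 0, 0, 0, 0], [0, 0, 0, 0, 0, 0], [0, 0, 0, 0, 0, 0]]], fingers=4, force=50)

```text
time_s: 21.9
tool_pos: [0.5095, -0.3579, 0.0433]
tcp_rot: [0.852, 0.524, -0.0, 0.0]
contact_force: [-4.7, 2.1, 5.9]
finger_gap: 0.0564
grip_force: 51.4
```

Call:
send_rows(deltas=[[[0, 0, -0.4, 0, 0, 0], [0, 0, -0.8, 0, 0, 0], [0, 0, -1, 0, 0, 0], [0, 0, -1, 0, 0, 0], [0, 0, -0.8, 0, 0, 0], [0, 0, 0, 0, 0, 0], [0, 0, 0, 0, 0, 0], [0, 0, 0, 0, 0, 0], [0, 0, 0, 0, 0, 0], [0, 0, 0, 0, 0, 0], [0, 0, 0, 0, 0, 0]]])

```text
time_s: 22.82
tool_pos: [0.5097, -0.3578, 0.0815]
tcp_rot: [0.852, 0.524, -0.0, -0.0]
contact_force: [-0.5, 0.3, -5.9]
finger_gap: 0.0563
grip_force: 53.1
```

```bash
python3 -c "
from h import *
to(.510,-.358,.040,-26.8)
for i in range(4):cam('scene','s10');print(robot.get_state()['contact_force'])
"
```

```text
t 22.82 pos [ 0.5097 -0.3578  0.0815] yang -26.81 gap 0.0563 gf 53.1 F [-0.48  0.33 -5.92] j [-0.72  0.53  1.59 -0.    1.03 -0.25] zax [-0.001  0.001 -1.   ]
shift now-axes cm [-0.01  0.04  4.15] shift after-turn cm [-0.01  0.04  4.15] turn -0.01
[-0.40148125  0.20910965 -4.9216725 ]
[-0.16770033  0.00577887 -5.2971986 ]
[-0.27386082 -0.19636542 -5.26128822]
[-0.96864587  0.09275449 -5.70958419]
```

The middle tin is the heavy one (about 5.3 N). I'll put it back, heft the right tin, then return for it.

Call:
send_rows(deltas=[[[0, 0, 0.6, 0, 0, 0], [0, 0, 1, 0, 0, 0], [0, 0, 1, 0, 0, 0], [0, 0, 0.6, 0, 0, 0], [0, 0, 0.3, 0, 0, 0], [0, 0, 0.2, 0, 0, 0], [0, 0, 0.1, 0, 0, 0], [0, 0, 0, 0, 0, 0], [0, 0, 0, 0, 0, 0]]])

```text
time_s: 23.77
tool_pos: [0.5103, -0.3583, 0.0443]
tcp_rot: [0.852, 0.524, 0.0, 0.0]
contact_force: [0.9, -0.1, -6.3]
finger_gap: 0.0564
grip_force: 53.1
```

Call:
send_rows(deltas=[[[0, 0, 0, 0, 0, 0], [0, 0, 0, 0, 0, 0], [0, 0, 0, 0, 0, 0], [0, 0, 0, 0, 0, 0], [0, 0, 0, 0, 0, 0]]], fingers=8.5)

```text
time_s: 24.18
tool_pos: [0.5104, -0.3584, 0.0446]
tcp_rot: [0.852, 0.524, 0.0, 0.001]
contact_force: [0.2, 0.1, 1.2]
finger_gap: 0.0851
grip_force: 0.0
```

Call:
send_rows(deltas=[[[0, 0, -1, 0, 0, 0], [0, 0, -2, 0, 0, 0], [0, 0, -3, 0, 0, 0], [0, 0, -3, 0, 0, 0], [0, 0, -2, 0, 0, 0], [0, 0, -1, 0, 0, 0], [0, 0, 0, 0, 0, 0], [0, 0, 0, 0, 0, 0]]])

```text
time_s: 24.85
tool_pos: [0.5099, -0.358, 0.1642]
tcp_rot: [0.852, 0.524, 0.0, 0.0]
contact_force: [-0.4, 0.6, -0.7]
finger_gap: 0.0852
grip_force: 0.0
```

```bash
python3 -c "
from h import *
to(.473,-.430,.040,-26.8)"
```

```text
t 24.85 pos [ 0.5099 -0.358   0.1642] yang -26.81 gap 0.0852 gf 0.0 F [-0.39  0.6  -0.69] j [-0.72  0.43  1.51 -0.    1.19 -0.25] zax [ 0. -0. -1.]
shift now-axes cm [-8.09 -0.05 12.42] shift after-turn cm [-8.09 -0.05 12.42] turn -0.01
```

Call:
send_rows(deltas=[[[-1.3, 0, 0, 0, 0, 0], [-2.5, 0, 0, 0, 0, 0], [-2.5, 0, 0, 0, 0, 0], [-1.2, -0.05, 0.3, 0, 0, 0], [-0.59, 0, 1.5, 0, 0, 0], [0, 0, 2.5, 0, 0, 0], [0, 0, 2.5, 0, 0, 0], [0, 0, 2.5, 0, 0, 0], [0, 0, 1.6, 0, 0, 0], [0, 0, 0.9, 0, 0, 0], [0, 0, 0.5, 0, 0, 0], [0, 0, 0, 0, 0, 0]]])

```text
time_s: 25.85
tool_pos: [0.4722, -0.4294, 0.0395]
tcp_rot: [0.852, 0.524, -0.0, -0.001]
contact_force: [-0.2, 0.6, 0.3]
finger_gap: 0.0851
grip_force: 0.0
```

Call:
send_rows(deltas=[[[0, 0, 0, 0, 0, 0], [0, 0, 0, 0, 0, 0], [0, 0, 0, 0, 0, 0], [0, 0, 0, 0, 0, 0], [0, 0, 0, 0, 0, 0], [0, 0, 0, 0, 0, 0]]], fingers=4, force=50)

```text
time_s: 26.35
tool_pos: [0.4734, -0.4306, 0.0424]
tcp_rot: [0.852, 0.524, -0.0, 0.001]
contact_force: [-2.4, 0.5, 4.8]
finger_gap: 0.0558
grip_force: 52.8
```

Call:
send_rows(deltas=[[[0, 0, -0.4, 0, 0, 0], [0, 0, -0.8, 0, 0, 0], [0, 0, -1, 0, 0, 0], [0, 0, -1, 0, 0, 0], [0, 0, -0.8, 0, 0, 0], [0, 0, 0, 0, 0, 0], [0, 0, 0, 0, 0, 0], [0, 0, 0, 0, 0, 0], [0, 0, 0, 0, 0, 0], [0, 0, 0, 0, 0, 0], [0, 0, 0, 0, 0, 0]]])

```text
time_s: 27.27
tool_pos: [0.4728, -0.4297, 0.0805]
tcp_rot: [0.852, 0.524, -0.0, -0.0]
contact_force: [-1.2, -0.5, -1.8]
finger_gap: 0.0555
grip_force: 52.8
```

```bash
python3 -c "
from h import *
to(.473,-.430,.040,-26.8)
for i in range(4):cam('scene','s11');print(robot.get_state()['contact_force'])
"
```

```text
t 27.27 pos [ 0.4728 -0.4297  0.0805] yang -26.81 gap 0.0555 gf 52.8 F [-1.18 -0.53 -1.79] j [-0.85  0.55  1.55 -0.    1.04 -0.38] zax [-0.001  0.001 -1.   ]
shift now-axes cm [-0.01  0.03  4.05] shift after-turn cm [-0.01  0.03  4.05] turn -0.01
[ 0.06405138  0.39427932 -2.73457282]
[ 0.09937762 -0.19516698 -1.73389516]
[ 0.06571788  0.22947333 -1.60904535]
[-0.04590137  0.28002812 -2.16491909]
```

The right tin is light. I'll set it back and return to the middle one.

Call:
send_rows(deltas=[[[0, 0, 0.6, 0, 0, 0], [0, 0, 1, 0, 0, 0], [0, 0, 1, 0, 0, 0], [0, 0, 0.6, 0, 0, 0], [0, 0, 0.3, 0, 0, 0], [0, 0, 0.2, 0, 0, 0], [0, 0, 0.15, 0, 0, 0], [0, 0, 0, 0, 0, 0], [0, 0, 0, 0, 0, 0]]])

```text
time_s: 28.22
tool_pos: [0.4734, -0.4303, 0.0429]
tcp_rot: [0.852, 0.524, 0.0, 0.001]
contact_force: [-0.2, 0.1, -1.9]
finger_gap: 0.0555
grip_force: 52.9
```

Call:
send_rows(deltas=[[[0, 0, 0, 0, 0, 0], [0, 0, 0, 0, 0, 0], [0, 0, 0, 0, 0, 0], [0, 0, 0, 0, 0, 0], [0, 0, 0, 0, 0, 0]]], fingers=8.5)

```text
time_s: 28.63
tool_pos: [0.4732, -0.4302, 0.0427]
tcp_rot: [0.852, 0.524, -0.0, 0.0]
contact_force: [-0.1, 0.0, -0.6]
finger_gap: 0.0847
grip_force: 0.0
```

Call:
send_rows(deltas=[[[0, 0, -1, 0, 0, 0], [0, 0, -2, 0, 0, 0], [0, 0, -3, 0, 0, 0], [0, 0, -3, 0, 0, 0], [0, 0, -2, 0, 0, 0], [0, 0, -1, 0, 0, 0], [0, 0, 0, 0, 0, 0], [0, 0, 0, 0, 0, 0]]])

```text
time_s: 29.3
tool_pos: [0.473, -0.43, 0.1627]
tcp_rot: [0.852, 0.524, -0.0, 0.0]
contact_force: [0.8, -0.0, -0.5]
finger_gap: 0.0847
grip_force: 0.0
```

```bash
python3 -c "
from h import *
to(.510,-.358,.040,-26.8)"
```

```text
t 29.3 pos [ 0.473  -0.43    0.1627] yang -26.81 gap 0.0847 gf 0.0 F [ 0.78 -0.01 -0.46] j [-0.85  0.46  1.48 -0.    1.21 -0.38] zax [ 0. -0. -1.]
shift now-axes cm [ 8.09  0.05 12.26] shift after-turn cm [ 8.09  0.06 12.27] turn -0.01
```

Call:
send_rows(deltas=[[[1.3, 0, 0, 0, 0, 0], [2.5, 0, 0, 0, 0, 0], [2.5, 0, 0, 0, 0, 0], [1.2, 0.05, 0.3, 0, 0, 0], [0.59, 0, 1.5, 0, 0, 0], [0, 0, 2.5, 0, 0, 0], [0, 0, 2.5, 0, 0, 0], [0, 0, 2.5, 0, 0, 0], [0, 0, 1.6, 0, 0, 0], [0, 0, 0.9, 0, 0, 0], [0, 0, 0.5, 0, 0, 0], [0, 0, 0, 0, 0, 0]]])

```text
time_s: 30.3
tool_pos: [0.5093, -0.3572, 0.038]
tcp_rot: [0.852, 0.524, -0.0, -0.001]
contact_force: [0.7, -0.4, -0.2]
finger_gap: 0.085
grip_force: 0.0
```

Call:
send_rows(deltas=[[[0, 0, 0, 0, 0, 0], [0, 0, 0, 0, 0, 0], [0, 0, 0, 0, 0, 0], [0, 0, 0, 0, 0, 0], [0, 0, 0, 0, 0, 0], [0, 0, 0, 0, 0, 0]]], fingers=4, force=60)

```text
time_s: 30.8
tool_pos: [0.5101, -0.3583, 0.0409]
tcp_rot: [0.852, 0.524, 0.0, 0.001]
contact_force: [-2.8, 1.9, 6.1]
finger_gap: 0.0556
grip_force: 63.2
```

Call:
send_rows(deltas=[[[0, 0, -0.4, 0, 0, 0], [0, 0, -0.8, 0, 0, 0], [0, 0, -1.2, 0, 0, 0], [0, 0, -1.8, 0, 0, 0], [0, 0, -2, 0, 0, 0], [0, 0, -2, 0, 0, 0], [0, 0, -2, 0, 0, 0], [0, 0, -2, 0, 0, 0], [0, 0, -2, 0, 0, 0], [0, 0, -1.8, 0, 0, 0], [0, 0, -1, 0, 0, 0], [0, 0, -0.5, 0, 0, 0], [0, 0, 0, 0, 0, 0], [0, 0, 0, 0, 0, 0]]])

```text
time_s: 31.97
tool_pos: [0.5096, -0.3577, 0.214]
tcp_rot: [0.852, 0.524, -0.0, -0.0]
contact_force: [-0.2, 0.2, -5.5]
finger_gap: 0.0557
grip_force: 64.0
```

Call:
send_rows(deltas=[[[1.1, -0.42, 0, 0, 0, 0], [2, -0.77, 0, 0, 0, 0], [2.6, -1, 0, 0, 0, 0], [2.6, -1, 0, 0, 0, 0], [2.6, -1, 0, 0, 0, 0], [2.6, -1, 0, 0, 0, 0], [2.6, -1, 0, 0, 0, 0], [2.6, -1, 0, 0, 0, 0], [2.6, -1, 0, 0, 0, 0], [2.6, -1, 0, 0, 0, 0], [2.6, -1, 0, 0, 0, 0], [2.6, -1, 0, 0, 0, 0], [2.2, -0.85, 0, 0, 0, 0], [1.8, -0.7, 0, 0, 0, 0], [0.9, -0.35, 0, 0, 0, 0], [0.4, -0.15, 0, 0, 0, 0], [0, 0, 0, 0, 0, 0], [0, 0, 0, 0, 0, 0], [0, 0, 0, 0, 0, 0], [0, 0, 0, 0, 0, 0]]])

```text
time_s: 33.63
tool_pos: [0.5469, 0.0076, 0.2144]
tcp_rot: [0.852, 0.523, -0.0, 0.0]
contact_force: [0.1, 0.1, -4.8]
finger_gap: 0.0556
grip_force: 65.8
```

Call:
send_rows(deltas=[[[0, 0, 0, 0, 0, 0], [0, 0, 0, 0, 0, 0], [0, 0, 0, 0, 0, 0], [0, 0, 0, 0, 0, 0], [0, 0, 0, 0, 0, 0], [0, 0, 0, 0, 0, 0]]])

```text
time_s: 34.13
tool_pos: [0.547, 0.0087, 0.2145]
tcp_rot: [0.852, 0.524, -0.0, 0.0]
contact_force: [0.1, -0.3, -4.8]
finger_gap: 0.0557
grip_force: 65.8
```

```bash
python3 -c "
from h import *
to(.547,.008,.214,-26.8)
cam('scene','s12');cam('top','t12')
bar('s12',(280,90,420,240),.264)
a=np.load('pics/scene0.npz')['frame'];b=np.load('pics/s12.npz')['frame']
g=lambda i:cv2.cvtColor(i,cv2.COLOR_RGB2GRAY)
for n,(x,y) in dict(left=(157,193),right=(127,169),mug=(335,265),tumbler=(286,275),jug=(140,250),spr=(100,213),sponge=(385,220)).items():
    r=cv2.matchTemplate(g(b)[y-25:y+26,x-25:x+26],g(a)[y-12:y+13,x-12:x+13],cv2.TM_CCOEFF_NORMED);_,v,_,l=cv2.minMaxLoc(r);print(n,round(v,3),l[0]-13,l[1]-13)
d=abs(a.astype(int)-b).sum(2)
x=b[160:240,200:300].astype(int);m=(x[:,:,2]-x[:,:,0]>35);ys,xs=np.nonzero(m);print('band px',len(xs),xs.mean()+200,ys.mean()+160,'expect tin mid',proj('s12',(.547+.02,.008+.01,.174+.045)))
"
```

```text
t 34.13 pos [0.547  0.0087 0.2145] yang -26.81 gap 0.0557 gf 65.8 F [ 0.07 -0.32 -4.8 ] j [-0.11  0.28  1.62 -0.    1.24  0.36] zax [-0. -0. -1.]
shift now-axes cm [-0.06  0.03  0.05] shift after-turn cm [-0.06  0.03  0.05] turn -0.01
s12 74 [(np.int64(331), np.float64(190.0)), (np.int64(360), np.float64(197.5))] [[0.507, 0.2981, 0.264], [0.5135, 0.3876, 0.264]]
left 0.855 0 0
right 0.792 0 0
mug 0.996 0 0
tumbler 0.998 0 0
jug 0.998 0 0
spr 0.999 0 0
sponge 0.998 0 0
band px 9 235.88888888888889 198.44444444444446 expect tin mid [238.39176239 195.74059783]
```

```bash
python3 -c "
from h import *
print(workorder.job_done())"
```

```text
the job is handed in; nothing more can be done
None
```

The job is handed in, with no verdict returned: the basket hangs released on the red hook, and the middle tin, the heaviest at about 5 N, is held upright over the vat's centre, about 170 mm up. The two light tins are back on the tray, and no bystander has moved in the camera check.

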